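# Get the tablet cutter out from behind the stock

## Task

The tablet cutter at the back of the stock tray is needed, but the big jar and the tall bottle stand close in front of it. First set both of them, upright, in the empty metal side tray; then lay the cutter flat in the middle of the dark work mat, lengthwise along it; finally stand the jar and the bottle back in the very places they came from. Leave the other two containers in the stock tray where they are and tip nothing over.

Things in the scene. Friction and masses are not known exactly. Their poses are not given: they have to be found in the camera images.
- stock_tray: Fixed grey plastic tray, 168 mm deep (its x) by 236 mm wide (its y), rim 16 mm high, floor 4 mm above the bench. Origin: centre of its underside; x points to its back, away from the robot, y left, z up. Big jar and tall bottle stand in front, 84 mm apart, each near the middle of a thin white outline (which is left varies); the cutter lies across behind them; the two small ones stand in the back corners.
- side_tray: Fixed empty metal tray, 116 mm (its x) by 188 mm (its y), inside 108 by 180 mm, rim 16 mm high, floor 4 mm above the bench. Origin: centre of its underside on the bench; z up. Has room for the jar and the bottle beside each other along y.
- work_mat: Fixed flat dark rubber mat with a thin grey border line, 96 mm (its x) by 166 mm (its y, its long direction), 3 mm thick. Origin: centre of its underside on the bench; z up.
- big_jar_center (a point): Big white screw jar, upright, 84 mm tall, body 59 mm and lid 62 mm in diameter; the lid is the upper 28 mm or so and is the place to grip. Loose, about 50 g. Its origin is the point on its axis half-way up; z is up along its axis.
- tall_bottle_center (a point): Tall white tablet bottle with a blue band round it and a screw cap, upright, 88 mm tall, body 46 mm in diameter up to about 65 mm from its foot, cap somewhat narrower; grip round the body. Loose, about 50 g. Its origin is the point on its axis half-way up; z is up along its axis.
- cutter_center (a point): Tablet cutter: teal flat oblong box with a clear lid, shut (the lid stays shut), lying flat, 100 mm long (its x), 47 mm wide (its y), 21 mm high; grip across the 47 mm. Loose, about 70 g. Origin: middle of the box, half-way up; z up.
- small_jar_center (a point): Bystander, to be left alone: small white screw jar, 39 mm in diameter, 64 mm tall, upright in a back corner of the stock tray, loose. Its origin is the point on its axis half-way up; z is up along its axis.
- small_bottle_center (a point): Bystander, to be left alone: small white bottle with a green band, 38 mm in diameter, 68 mm tall, upright in the other back corner of the stock tray, loose. Its origin is the point on its axis half-way up; z is up along its axis.
Things that resemble listed ones, but are neither listed nor needed, are in the scene too. What is shaped like the part that bears tall_bottle_center but brown, orange or pink is not meant.

How it is judged:
On the way, in this order (a step that is already met when the one before it is completed fails the run):
1. the big jar and the tall bottle both stand upright and released inside the side tray, the cutter not yet moved from its place (x of big_jar_center in the frame of side_tray between -0.027 and 0.027 m and y of big_jar_center in the frame of side_tray between -0.063 and 0.063 m and z of big_jar_center in the frame of side_tray below 0.054 m and angle between each of big_jar_center, tall_bottle_center's own z axis and vertical below 0.12 rad and linear speed of each of big_jar, tall_bottle below 0.03 m/s and contact force between the fingers and big_jar below 0.1 N and x of tall_bottle_center in the frame of side_tray between -0.035 and 0.035 m and y of tall_bottle_center in the frame of side_tray between -0.071 and 0.071 m and z of tall_bottle_center in the frame of side_tray below 0.056 m and contact force between the fingers and tall_bottle below 0.1 N and distance of cutter_center from where it was at the start of the episode below 0.02 m), for 0.2 s.
2. the cutter lies released on the middle of the work mat while the jar and the bottle still stand in the side tray (horizontal distance between cutter_center and work_mat below 0.015 m and angle between the x axis of cutter_center and the y axis of work_mat, either way round below 0.2 rad and z of cutter_center in the frame of work_mat below 0.02 m and angle between each of cutter_center, big_jar_center, tall_bottle_center's own z axis and vertical below 0.12 rad and linear speed of each of cutter, big_jar, tall_bottle below 0.03 m/s and contact force between the fingers and cutter below 0.1 N and x of big_jar_center in the frame of side_tray between -0.027 and 0.027 m and y of big_jar_center in the frame of side_tray between -0.063 and 0.063 m and z of big_jar_center in the frame of side_tray below 0.054 m and contact force between the fingers and big_jar below 0.1 N and x of tall_bottle_center in the frame of side_tray between -0.035 and 0.035 m and y of tall_bottle_center in the frame of side_tray between -0.071 and 0.071 m and z of tall_bottle_center in the frame of side_tray below 0.056 m and contact force between the fingers and tall_bottle below 0.1 N), for 0.2 s.
At the end, for the whole second after the job is handed in: Cutter flat on the mat, within 15 mm of its centre and 0.2 rad of its long direction; big jar and tall bottle upright, each within 15 mm of where it began; small jar and small bottle upright within 25 mm of where they began; all released and at rest (horizontal distance between cutter_center and work_mat below 0.015 m and angle between the x axis of cutter_center and the y axis of work_mat, either way round below 0.2 rad and z of cutter_center in the frame of work_mat below 0.02 m and angle between each of cutter_center, big_jar_center, tall_bottle_center, small_jar_center, small_bottle_center's own z axis and vertical below 0.12 rad and linear speed of each of cutter, big_jar, tall_bottle below 0.03 m/s and contact force between the fingers and cutter below 0.1 N and distance of each of big_jar_center, tall_bottle_center from where it was at the start of the episode below 0.015 m and contact force between the fingers and big_jar below 0.1 N and contact force between the fingers and tall_bottle below 0.1 N and distance of each of small_jar_center, small_bottle_center from where it was at the start of the episode below 0.025 m); the robot touches nothing.
It fails at once if the big jar or the tall bottle is tipped over (angle between any of big_jar_center, tall_bottle_center's own z axis and vertical above 0.7 rad).
It fails at once if the small jar or the small bottle is moved by more than 25 mm or tipped over (distance of any of small_jar_center, small_bottle_center from where it was at the start of the episode above 0.025 m or angle between any of small_jar_center, small_bottle_center's own z axis and vertical above 0.7 rad).
It also fails if it takes over 104 s, if anything falls off the work surface, if the arm or the gripper's body presses on something with over 40 N, if the wrist force passes 120 N, or if a joint passes its speed limit or range.

## Robot

A 7-joint arm with a two-finger parallel gripper is mounted at the origin on a cart in front of the work surface, level with it; the furniture and walls round the work are solid. World frame = base frame: x ahead of the robot, y to its left, z up, the work surface at z = 0. Lengths are in m, angles in rad, forces in N, time in s.
With the tool pointing down it reaches from about 0.425 to 1.025 m from the base axis. Payload 9.4 kg.
Tool frame: the origin (TCP) lies between the finger pads; the fingertips stand 14 mm ahead of it and the grasp point (between the pads) lies 5 mm behind it; z points along the fingers, y is the direction in which the jaws open and shut (so a half turn about z gives the same grasp; the last joint's range is limited). The gripper opens to 85 mm and grips with 20 to 120 N. Pads are 22 mm wide; open, the fingers measure 114 mm over their backs; the gripper's body (76 mm by 85 mm) begins 54 mm behind the grasp point. The pads swing forward as they close: fully open they stand 13 mm farther back than shut.
Start: joints at [1.067, 0.599, -0.003, 1.599, 0.002, 0.943, -0.08], TCP at [0.3, -0.66, 0.245] pointing down, gripper open.
Joint ranges: [-2.57, 2.57], [-0.35, 1.97], [-1.29, 1.29], [0.11, 2.56], [-1.05, 4.19], [0.11, 1.86], [-2.63, 2.63]. Speed limits (rad/s): [2.22, 2.22, 3.01, 3.01, 3.14, 3.14, 3.14].

## Interface

Orientations are given as a 3x3 rotation matrix whose columns are the frame's x, y, z axes.
In Python, from workcell import monitor, eyes, manip gives the robot as it stands.
- The arm moves only by the tool arm_command, never from a script. Its argument "increments" is a list of rows, each a list of 7 numbers: the shift along the tool's x, y, z in units of 0.2 m (1.0 is 0.2 m), then the turn, a rotation vector about the tool's x, y, z in units of 180 degrees (1.0 is 180 degrees), then the opening, from -1 (shut) to 1 (fully open). A call has 1 to 12 rows; each row shifts and turns the commanded pose from where the row before left it, along the tool's axes as they then stand; what a row does not reach is not made up. A row lasts 1/12 s, in which the tool goes at most 41.7 mm and 7.16 degrees, less where a joint would pass 70% of its speed; a pose out of reach is approached as far as the arm can. A call with a number of a shift or a turn outside -1 to 1 is refused whole. A call with a gripper value outside its range is refused whole. The fingers move at their own pace and stop on an object; "grip_force" is the grip in N (left out, the last holds). Time passes only in rows, so rows that do not move let the fingers close. It gives the time, the measured TCP pose, the force and the opening at its end, in the units of the state.
- monitor.get_obs(): the state, without advancing time (a new reading comes with each control period).
- eyes.capture(name): name is "scene" or "top" or "wrist"; returns (picture, depth): 420x560x3 uint8, red, green, blue; 420x560 float32, m along the optical axis (not along the pixel's ray), 0 where there is no reading.
- eyes.calibration(name): a dict with "fx", "fy", "cx", "cy" (pixels), "dist" ([k1, k2, p1, p2, k3] as OpenCV has them; the pictures are not rectified), "xyz" and "orientation" of the camera in the world; the wrist camera has in their place "mount" (4x4, takes a point from camera to tool coordinates, whose origin is the TCP and whose axes are the flange's). Camera axes: x right, y down, z forward; pixel columns grow to the right and rows downward; lengths in m; the calibration is good to about 2 mm. A picture is of the moment at which its call begins: read the wrist's pose just before it. calibration takes no time and is no camera call.
- manip.close_job(): hands the job in, once; it reports no verdict.
The state is a dict: "clock": time; "qpos": joint angles; "dq": joint speeds; "joint_efforts": joint torques, N m; "eef_pos": TCP position; "eef_rot": TCP orientation; "ft_force": force on the tool from outside, world axes, zero at the start; "moment": the same for the moment, N m; "width": finger opening in m.
Only numpy, scipy, OpenCV 4.12 (cv2) and the standard library are available. Lean on these libraries where they do the work, as an engineer would, in place of code of your own. Each camera call takes 0.05 s, during which the arm holds its last target.

## Working session

There is one attempt and no reset: what is moved stays moved. The work goes in short steps, Python scripts to look and compute and a tool call to move; the robot and the scene stay as the last step left them, time stands still between calls to the robot, and variables do not carry over. Pictures are saved under pics/ and viewed, and the job is handed in when it is done.

Besides the shell and the picture viewer there is one more tool, called as a command line: name --pt "numbers of a row" for each row, then --argument value for the rest. arm_command: Moves the arm, as the interface text tells. Its arguments: {"type":"object","properties":{"increments":{"type":"array"},"grip_force":{"type":"number"}},"required":["increments"]}

```bash
ls; mkdir -p pics; python3 - <<'E'
from workcell import monitor, eyes, manip
import cv2, numpy as np
print(monitor.get_obs())
for n in ["scene","top","wrist"]:
    p,d=eyes.capture(n); cv2.imwrite(f"pics/{n}0.png",p[:,:,::-1]); np.save(f"pics/{n}0.npy",d)
    print(n,eyes.calibration(n))
E
```

```text
pics
{'clock': 0.0, 'qpos': array([ 1.06730412,  0.60014562, -0.00257909,  1.60012522,  0.00175922,
        0.94290257, -0.07981645]), 'dq': array([-2.90353089e-05, -1.07116049e-04,  2.57772822e-04,  7.09190886e-05,
       -5.00788399e-04,  3.34417285e-05, -1.37701608e-03]), 'joint_efforts': array([ 2.88675883e-04, -7.76450157e+01,  1.56472217e+00, -2.58000112e+01,
        1.22413505e-02,  8.99014034e-03, -1.83638798e-05]), 'eef_pos': array([ 0.29994534, -0.65954827,  0.24440326]), 'eef_rot': array([[ 9.10278537e-01,  4.13995705e-01, -7.35760109e-04],
       [ 4.13996348e-01, -9.10277470e-01,  1.39689890e-03],
       [-9.14357069e-05, -1.57616908e-03, -9.99998754e-01]]), 'ft_force': array([-0.07234511,  0.49715158, -0.93463235]), 'moment': array([-0.02283104,  0.03860339,  0.04737432]), 'width': 0.08544307167783834}
scene {'fx': 476.9193521104852, 'fy': 476.9193521104852, 'cx': 280.81104284268844, 'cy': 201.24178648907366, 'dist': array([-0.11657447,  0.        ,  0.        ,  0.        ,  0.        ]), 'xyz': array([0.15274078, 0.76160255, 0.48401564]), 'orientation': array([[-0.878
[... 378 characters left out ...]
rientation': array([[ 0.01369146, -0.99893934,  0.04396282],
       [-0.99988655, -0.01395407, -0.00567213],
       [ 0.00627957, -0.04388017, -0.99901707]])}
wrist {'fx': 315.83856772647454, 'fy': 315.83856772647454, 'cx': 275.1120587249358, 'cy': 211.6980455441408, 'dist': array([-0.07436759,  0.        ,  0.        ,  0.        ,  0.        ]), 'mount': array([[ 1.01152950e-03, -9.57443352e-01, -2.88619479e-01,
         7.33077478e-02],
       [ 9.99998468e-01,  1.38084918e-03, -1.07600818e-03,
        -8.52797035e-04],
       [ 1.42875685e-03, -2.88617949e-01,  9.57443282e-01,
        -1.28384909e-01],
       [ 0.00000000e+00,  0.00000000e+00,  0.00000000e+00,
         1.00000000e+00]])}
```

View pics/top0.png

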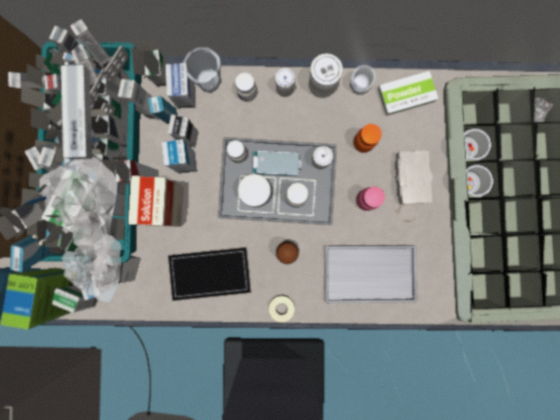

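View pics/scene0.png

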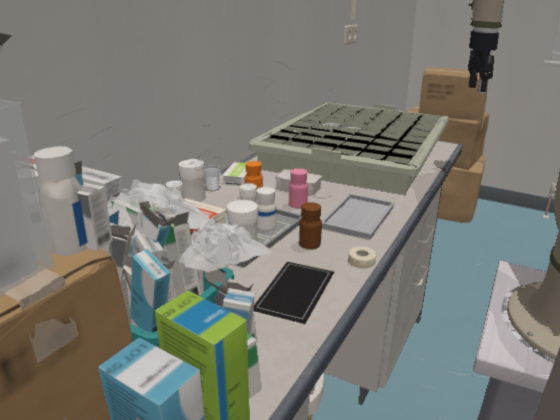

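View pics/wrist0.png

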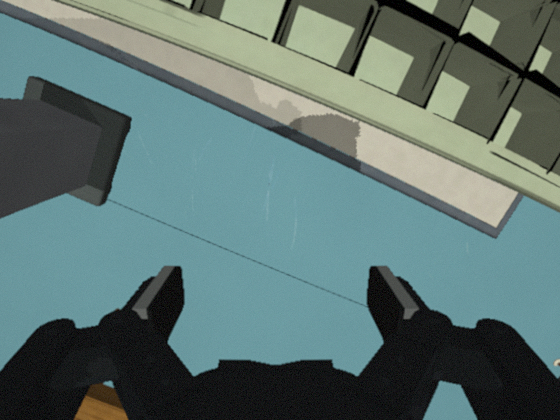

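The top view shows the stock tray at (222-336,138-222), cutter (277,162), big jar (254,190) and white bottle (297,194). The small jar is at (235,150), the small bottle at (322,156), the mat at (209,274) and the side tray at (370,273). The brown (287,252), pink (371,198) and orange (368,138) bottles are decoys. Next I'll enlarge this area.

```bash
cat > h.py <<'E'
import numpy as np, cv2
from workcell import monitor, eyes, manip
def K(c): return np.array([[c['fx'],0,c['cx']],[0,c['fy'],c['cy']],[0,0,1.]])
def pose(name,obs=None):
    c=eyes.calibration(name)
    if name!='wrist': return c,c['orientation'],c['xyz']
    R,p=obs['eef_rot'],obs['eef_pos']; M=c['mount']
    return c,R@M[:3,:3],R@M[:3,3]+p
def ray(name,uv,z,obs=None):
    c,R,t=pose(name,obs)
    q=cv2.undistortPoints(np.array(uv,float).reshape(-1,1,2),K(c),c['dist']).reshape(-1,2)
    d=np.c_[q,np.ones(len(q))]@R.T
    return t+d*((z-t[2])/d[:,2])[:,None]
def cloud(name,depth,obs=None):
    c,R,t=pose(name,obs)
    h,w=depth.shape; u,v=np.meshgrid(np.arange(w),np.arange(h))
    q=cv2.undistortPoints(np.c_[u.ravel(),v.ravel()].astype(float).reshape(-1,1,2),K(c),c['dist']).reshape(-1,2)
    P=(np.c_[q,np.ones(len(q))]*depth.reshape(-1,1))@R.T+t
    P[depth.ravel()==0]=np.nan
    return P.reshape(h,w,3)
def proj(name,P,obs=None):
    c,R,t=pose(name,obs)
    rv,_=cv2.Rodrigues(R.T)
    return cv2.projectPoints(np.array(P,float).reshape(-1,3),rv,-R.T@t,K(c),c['dist'])[0].reshape(-1,2)
E
python3 - <<'E'
import cv2
p=cv2.imread('pics/top0.png')
cv2.imwrite('pics/c1.png',cv2.resize(p[130:230,210:345],None,fx=5.9,fy=5.9,interpolation=cv2.INTER_CUBIC))
cv2.imwrite('pics/c2.png',cv2.resize(p[235:310,160:425],None,fx=3,fy=3,interpolation=cv2.INTER_CUBIC))
p=cv2.imread('pics/scene0.png')
cv2.imwrite('pics/c3.png',cv2.resize(p[150:290,200:400],None,fx=4,fy=4,interpolation=cv2.INTER_CUBIC))
E
```

```text
(no output)
```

View pics/c1.png

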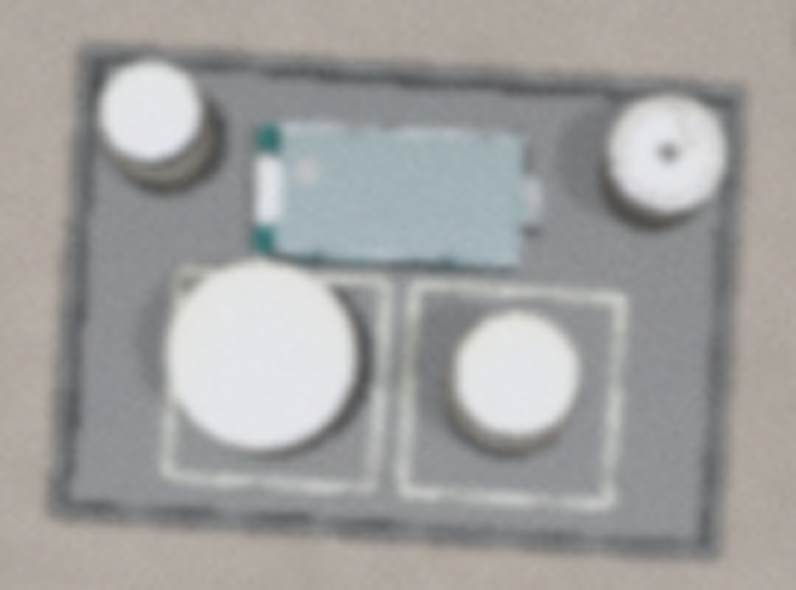

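View pics/c2.png

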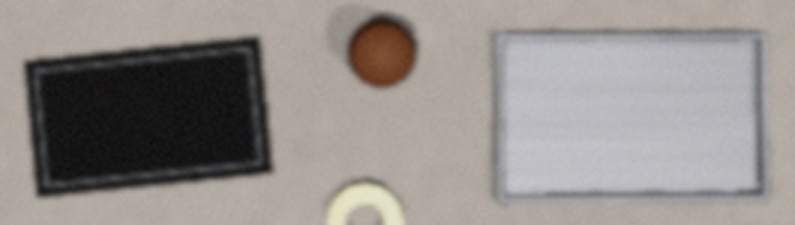

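View pics/c3.png

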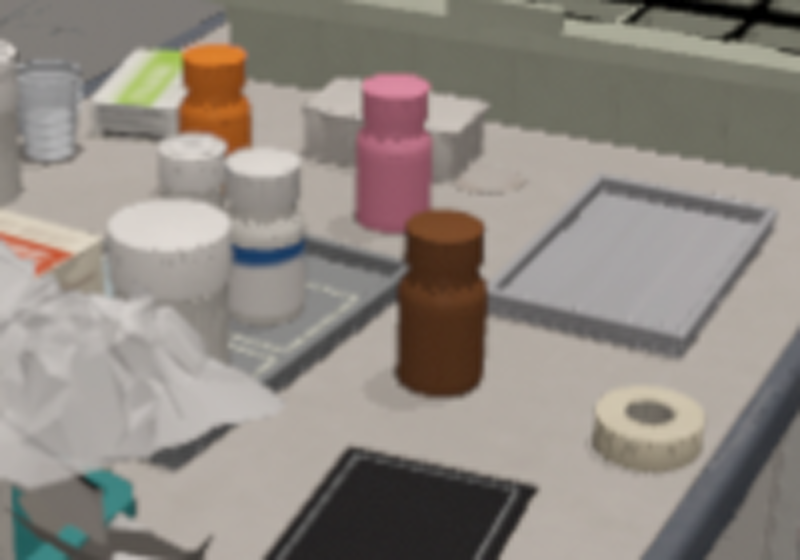

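Enlarged, the white blue-banded bottle standing in the outline is the tall bottle; brown, pink and orange are excluded. The jar is left, the bottle right, each in its outline. Now I'll measure.

```bash
cat > m.py <<'E'
from h import *
def f(pts,s,o): 
    a=np.array(pts,float); return (a+.5)/s-.5+np.array(o)
A=lambda p,z: ray('top',f(p,5.9,(210,130)),z)
B=lambda p,z: ray('top',f(p,3,(160,235)),z)
np.set_printoptions(precision=4,suppress=True)
for n,p,z,r in [('jar',(261,357),.088,0),('bottle',(516,372),.092,0),('sjar',(151,112),.068,0),('sbot',(667,155),.072,0)]:
    print(n,A([p],z)[0])
t=A([(80,45),(745,85),(718,555),(50,515)],.016); print('tray',t.mean(0),'dim',[np.linalg.norm(t[i]-t[i-1]) for i in range(4)])
d=(t[0]-t[1]+t[3]-t[2]); print('tray yaw(of x)',np.degrees(np.arctan2(-d[0],d[1])))
c=A([(262,124),(527,130),(520,268),(258,255)],.025); print('cut',c,c.mean(0),[np.linalg.norm(c[i]-c[i-1]) for i in range(4)])
for n,p,z in [('mat',[(25,63),(258,38),(271,171),(39,196)],.003),('side',[(495,31),(763,31),(766,199),(493,200)],.016)]:
    m=B(p,z); print(n,m.mean(0),[np.linalg.norm(m[i]-m[i-1]) for i in range(4)])
    d=(m[0]-m[1]+m[3]-m[2]); print('yaw',np.degrees(np.arctan2(-d[0],d[1])))
print('brown,pink,tape', B([(382,52),(365,220)],.08), ray('top',[(371,198)],.08))
P=cloud('top',np.load('pics/top0.npy'))
for n,uv in dict(jar=(254,190),bot=(297,193),cut=(280,162),brown=(287,251),pink=(371,197),sb=(322,155),tape=(274,308),mat=(209,274),side=(370,273)).items(): print(n,np.nanmedian(P[uv[1]-2:uv[1]+3,uv[0]-2:uv[0]+3].reshape(-1,3),0))
E
python3 m.py
```

```text
jar [0.6326 0.037  0.088 ]
bottle [ 0.6285 -0.0462  0.092 ]
sjar [0.7163 0.0763 0.068 ]
sbot [ 0.7037 -0.0965  0.072 ]
tray [ 0.6605 -0.0072  0.016 ] dim [np.float64(0.16708578747822528), np.float64(0.23639930475535068), np.float64(0.16715015968718724), np.float64(0.23555793075116713)]
tray yaw(of x) -2.6251186186405504
cut [[ 0.7204  0.0415  0.025 ]
 [ 0.7197 -0.0515  0.025 ]
 [ 0.671  -0.0497  0.025 ]
 [ 0.6742  0.0421  0.025 ]] [ 0.6963 -0.0044  0.025 ] [np.float64(0.04622956533073584), np.float64(0.09304876155828055), np.float64(0.04876004149480207), np.float64(0.0918673979377804)]
mat [0.4637 0.1325 0.003 ] [np.float64(0.09297407942541702), np.float64(0.16372856599177665), np.float64(0.09297630854314456), np.float64(0.1624262506934593)]
yaw 6.910443822250177
side [ 0.4704 -0.2012  0.016 ] [np.float64(0.11604751933638202), np.float64(0.18589867649700856), np.float64(0.11564391554697605), np.float64(0.18847462568069584)]
yaw 0.8093708674142844
brown,pink,tape [[ 0.5142 -0.0287  0.08  ]
 [ 0.4066 -0.0192  0.08  ]] [[ 0.6212 -0.1908  0.08  ]]
jar [0.6327 0.0367 0.088 ]
bot [ 0.6277 -0.0461  0.0927]
cut [ 0.6974 -0.0127  0.0246]
brown [ 0.5166 -0.0285  0.0889]
pink [ 0.6224 -0.189   0.0885]
sb [ 0.706  -0.0955  0.0683]
tape [ 0.396  -0.0045  0.0178]
mat [0.4629 0.1327 0.0042]
side [ 0.4694 -0.2045  0.0042]
```

```bash
python3 - <<'E'
from h import *
np.set_printoptions(precision=3,suppress=True)
P=cloud('top',np.load('pics/top0.npy')).reshape(-1,3)
m=(P[:,1]<-0.33)&(P[:,0]>.3); print('rack zmax',np.nanpercentile(P[m,2],[50,95,99.9]), 'rack left edge', np.nanmax(P[m&(P[:,2]>.05),1]))
for y in np.arange(-.6,.6,.1):
    m=(P[:,1]>y)&(P[:,1]<=y+.1)&(P[:,0]>.3)
    print(round(y,1),np.nanpercentile(P[m,2],99.9))
E
```

```text
rack zmax [0.055 0.178 0.257] rack left edge -0.3300093936135972
-0.6 0.17403496495517728
-0.5 0.2588632807731396
-0.4 0.25680723739021233
-0.3 0.25124377745171006
-0.2 0.2471054486716068
-0.1 0.24404318216500984
-0.0 0.2406805602389603
0.1 0.23731265067005675
0.2 0.23318094672141296
0.3 0.24115411040036194
0.4 0.23850610301381267
0.5 0.11961681684635833
```

arm_command --pt "0 0 -0.05 0 0 -0.0365 1" --pt "0 0 -0.05 0 0 -0.0365 1" --pt "0 0 -0.05 0 0 -0.0365 1" --pt "0 0 -0.05 0 0 -0.0365 1" --pt "0 0 0 0 0 -0.0365 1" --pt "0 0 0 0 0 -0.0365 1" --pt "0 0 0 0 0 -0.0365 1" --pt "0 0 0 0 0 -0.0365 1" --pt "0 0 0 0 0 -0.0365 1" --pt "0 0 0 0 0 -0.0365 1" --grip_force 30

```text
clock: 0.98
eef_pos: [0.2999, -0.6599, 0.2849]
eef_rot: [[-0.008, 1.0, -0.0], [1.0, 0.008, 0.0], [0.0, -0.0, -1.0]]
ft_force: [-0.3, -1.2, -0.0]
width: 0.0855
```

arm_command --pt "0.17 0.083 0 0 0 0 1" --pt "0.17 0.083 0 0 0 0 1" --pt "0.17 0.083 0 0 0 0 1" --pt "0.17 0.083 0 0 0 0 1" --pt "0.17 0.083 0 0 0 0 1" --pt "0.17 0.083 0 0 0 0 1" --pt "0.17 0.083 0 0 0 0 1" --pt "0.17 0.083 0 0 0 0 1" --pt "0.17 0.083 0 0 0 0 1" --pt "0.17 0.083 0 0 0 0 1"

```text
clock: 1.82
eef_pos: [0.4655, -0.3178, 0.2852]
eef_rot: [[-0.002, 1.0, -0.0], [1.0, 0.002, -0.0], [-0.0, -0.0, -1.0]]
ft_force: [0.5, 0.5, -0.1]
width: 0.0856
```

arm_command --pt "0.16 0.083 0.05 0 0 0 1" --pt "0.16 0.083 0.05 0 0 0 1" --pt "0.16 0.083 0.05 0 0 0 1" --pt "0.16 0.083 0.05 0 0 0 1" --pt "0.16 0.083 0.05 0 0 0 1" --pt "0.16 0.083 0.05 0 0 0 1" --pt "0.16 0.083 0.05 0 0 0 1" --pt "0.16 0.083 0.05 0 0 0 1" --pt "0.16 0.083 0 0 0 0 1" --pt "0 0 0 0 0 0 1"

```text
clock: 2.65
eef_pos: [0.6164, -0.0224, 0.2048]
eef_rot: [[-0.011, 1.0, 0.002], [1.0, 0.011, 0.005], [0.005, 0.002, -1.0]]
ft_force: [-0.3, 1.0, 0.8]
width: 0.0851
```

```bash
python3 - <<'E'
from h import *
o=monitor.get_obs(); p,d=eyes.capture('wrist'); cv2.imwrite('pics/w1.png',p[:,:,::-1]); np.savez('pics/w1.npz',d=d,R=o['eef_rot'],p=o['eef_pos'])
print(o['eef_pos'],o['qpos'])
E
```

```text
[ 0.61639265 -0.02235277  0.20478642] [ 0.19778923  0.53839939 -0.37011454  1.8790722   0.26297489  0.76972246
 -0.3029559 ]
```

View pics/w1.png

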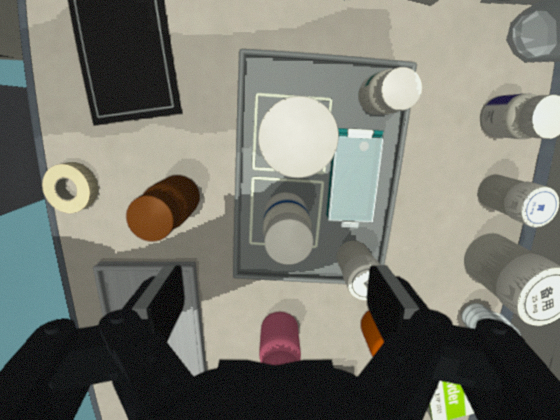

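```bash
python3 - <<'E'
import cv2
p=cv2.imread('pics/w1.png')
cv2.imwrite('pics/c4.png',cv2.resize(p[40:310,220:430],None,fx=2.8,fy=2.2,interpolation=cv2.INTER_CUBIC)) if 0 else cv2.imwrite('pics/c4.png',cv2.resize(p[85:285,230:430],None,fx=3,fy=3,interpolation=cv2.INTER_CUBIC))
E
```

```text
(no output)
```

View pics/c4.png

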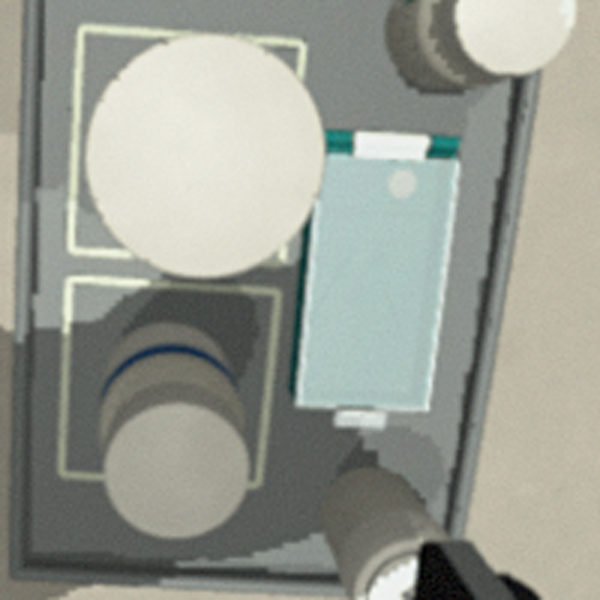

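```bash
python3 - <<'E'
from h import *
np.set_printoptions(precision=4,suppress=True)
o=np.load('pics/w1.npz'); ob=dict(eef_rot=o['R'],eef_pos=o['p'])
W=lambda p,z: ray('wrist',(np.array(p,float)+.5)/3-.5+np.array([230,85]),z,ob)
print('jar',W([(206,156)],.088)); print('bot cap',W([(177,471)],.092)); print('bot band z~.06',W([(170,385)],.065))
c=W([(327,130),(462,137),(430,410),(295,405)],.025);print(c,c.mean(0)); print('tab',W([(360,420)],.02))
P=cloud('wrist',o['d'],ob)
for uv in [(299,137),(289,242),(355,180)]: print(P[uv[1],uv[0]])
print('yaw',np.degrees(np.arctan2(*o['R'][1::-1,0])))
E
```

```text
jar [[0.6329 0.0386 0.088 ]]
bot cap [[ 0.6274 -0.0454  0.092 ]]
bot band z~.06 [[ 0.626 -0.029  0.065]]
[[ 0.6757  0.0441  0.025 ]
 [ 0.7193  0.043   0.025 ]
 [ 0.7176 -0.0488  0.025 ]
 [ 0.6707 -0.0475  0.025 ]] [ 0.6958 -0.0023  0.025 ]
tab [[ 0.6948 -0.0544  0.02  ]]
[0.6335 0.0383 0.0876]
[ 0.6276 -0.0451  0.0935]
[ 0.6956 -0.0061  0.0235]
yaw 90.6511268775658
```

arm_command --pt "0.1 0.027 0 0 0 0 1" --pt "0.1 0.027 0 0 0 0 1" --pt "0.1 0.027 0 0 0 0 1" --pt "0 0 0 0 0 0 1" --pt "0 0 0 0 0 0 1" --pt "0 0 0 0 0 0 1"

```text
clock: 3.2
eef_pos: [0.6295, 0.0273, 0.2051]
eef_rot: [[-0.002, 1.0, -0.001], [1.0, 0.002, -0.001], [-0.001, -0.001, -1.0]]
ft_force: [-0.5, 0.0, -0.1]
width: 0.0852
```

arm_command --pt "0.052 0.017 0.1 0 0 0 1" --pt "0 0 0.1 0 0 0 1" --pt "0 0 0.1 0 0 0 1" --pt "0 0 0.1 0 0 0 1" --pt "0 0 0 0 0 0 1" --pt "0 0 0 0 0 0 1"

```text
clock: 3.7
eef_pos: [0.6325, 0.0377, 0.1247]
eef_rot: [[-0.001, 1.0, -0.002], [1.0, 0.001, -0.001], [-0.001, -0.002, -1.0]]
ft_force: [-0.5, -0.1, 0.9]
width: 0.0851
```

arm_command --pt "0 0 0.095 0 0 0 1" --pt "0 0 0.095 0 0 0 1" --pt "0 0 0.095 0 0 0 1" --pt "0 0 0 0 0 0 0.2" --pt "0 0 0 0 0 0 0.2" --pt "0 0 0 0 0 0 0.2" --pt "0 0 0 0 0 0 0.2" --pt "0 0 0 0 0 0 0.2" --pt "0 0 0 0 0 0 0.2" --grip_force 30

```text
clock: 4.45
eef_pos: [0.6338, 0.0393, 0.0695]
eef_rot: [[-0.002, 1.0, 0.002], [1.0, 0.002, 0.0], [0.0, 0.002, -1.0]]
ft_force: [-0.6, 0.1, 5.4]
width: 0.0612
```

arm_command --pt "0 0 -0.05 0 0 0 0.2" --pt "0 0 -0.1 0 0 0 0.2" --pt "0 0 -0.15 0 0 0 0.2" --pt "0 0 -0.15 0 0 0 0.2" --pt "0 0 -0.15 0 0 0 0.2" --pt "0 0 -0.05 0 0 0 0.2" --pt "0 0 0 0 0 0 0.2" --grip_force 40

```text
clock: 5.03
eef_pos: [0.6346, 0.0395, 0.202]
eef_rot: [[-0.002, 1.0, 0.005], [1.0, 0.002, 0.0], [0.0, 0.005, -1.0]]
ft_force: [0.4, 0.3, -1.0]
width: 0.0613
```

```bash
python3 - <<'E'
from h import *
o=monitor.get_obs(); p,d=eyes.capture('scene'); cv2.imwrite('pics/s1.png',p[:,:,::-1]); print(o['eef_pos'],o['width'],o['ft_force'])
E
```

```text
[0.63458726 0.039549   0.20198058] 0.06128699666525179 [ 0.42151794  0.26687735 -0.99457921]
```

View pics/s1.png

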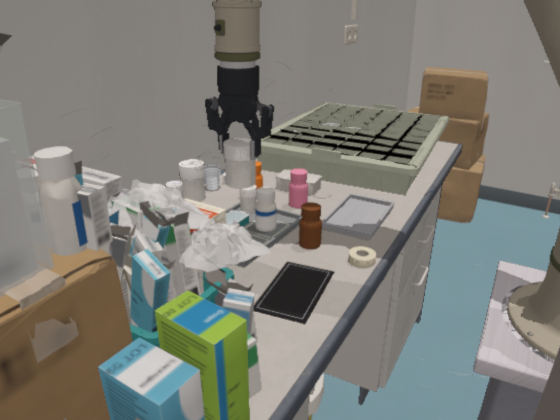

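arm_command --pt "-0.07 -0.04 0 0 0 0 0.2" --pt "-0.135 -0.078 0 0 0 0 0.2" --pt "-0.135 -0.078 0 0 0 0 0.2" --pt "-0.135 -0.078 0 0 0 0 0.2" --pt "-0.135 -0.078 0 0 0 0 0.2" --pt "-0.135 -0.078 0 0 0 0 0.2" --pt "-0.135 -0.078 0 0 0 0 0.2" --pt "-0.135 -0.078 0 0 0 0 0.2" --pt "-0.135 -0.078 0 0 0 0 0.2" --pt "-0.135 -0.078 0 0 0 0 0.2" --pt "-0.135 -0.078 0 0 0 0 0.2" --pt "0 0 0 0 0 0 0.2"

```text
clock: 6.08
eef_pos: [0.4642, -0.251, 0.1962]
eef_rot: [[0.005, 1.0, -0.006], [1.0, -0.005, -0.001], [-0.001, -0.006, -1.0]]
ft_force: [-0.6, -0.6, -0.2]
width: 0.0612
```

arm_command --pt "0 0 0 0 0 0 0.2" --pt "0 0 0 0 0 0 0.2" --pt "0 0 0 0 0 0 0.2"

```text
clock: 6.33
eef_pos: [0.47, -0.2441, 0.1976]
eef_rot: [[-0.004, 1.0, -0.001], [1.0, 0.004, 0.001], [0.001, -0.001, -1.0]]
ft_force: [0.2, 0.1, -0.2]
width: 0.0613
```

arm_command --pt "0 0 0.06 0 0 0 0.2" --pt "0 0 0.12 0 0 0 0.2" --pt "0 0 0.12 0 0 0 0.2" --pt "0 0 0.12 0 0 0 0.2" --pt "0 0 0.1 0 0 0 0.2" --pt "0 0 0.06 0 0 0 0.2" --pt "0 0 0.03 0 0 0 0.2" --pt "0 0 0 0 0 0 0.2" --pt "0 0 0 0 0 0 0.2" --pt "0 0 0 0 0 0 0.2"

```text
clock: 7.17
eef_pos: [0.4706, -0.2449, 0.077]
eef_rot: [[-0.003, 1.0, 0.001], [1.0, 0.003, -0.0], [-0.0, 0.001, -1.0]]
ft_force: [-0.6, 0.1, -1.0]
width: 0.0612
```

arm_command --pt "0 0 0.02 0 0 0 0.2" --pt "0 0 0.01 0 0 0 0.2" --pt "0 0 0 0 0 0 0.2" --pt "0 0 0 0 0 0 0.2"

```text
clock: 7.5
eef_pos: [0.4699, -0.2452, 0.0704]
eef_rot: [[-0.003, 1.0, 0.0], [1.0, 0.003, -0.0], [-0.0, 0.0, -1.0]]
ft_force: [-0.1, 1.2, -0.9]
width: 0.0615
```

Release to fully open, then rise (the pads swing back when opening).

arm_command --pt "0 0 0.005 0 0 0 0.2" --pt "0 0 0 0 0 0 0.6" --pt "0 0 0 0 0 0 0.9" --pt "0 0 0 0 0 0 0.9" --pt "0 0 0 0 0 0 0.9" --pt "0 0 -0.05 0 0 0 0.9" --pt "0 0 -0.1 0 0 0 0.9" --pt "0 0 -0.15 0 0 0 0.9" --pt "0 0 -0.15 0 0 0 0.9" --pt "0 0 -0.15 0 0 0 0.9" --pt "0 0 0 0 0 0 0.9" --pt "0 0 0 0 0 0 0.9"

```text
clock: 8.5
eef_pos: [0.4706, -0.2456, 0.1915]
eef_rot: [[-0.002, 1.0, 0.004], [1.0, 0.002, -0.002], [-0.002, 0.004, -1.0]]
ft_force: [-0.4, -0.3, -1.0]
width: 0.0809
```

arm_command --pt "0.07 0.055 0 0 0 0 0.5" --pt "0.13 0.1 0 0 0 0 0.5" --pt "0.13 0.1 0 0 0 0 0.5" --pt "0.13 0.1 0 0 0 0 0.5" --pt "0.13 0.1 0 0 0 0 0.5" --pt "0.13 0.1 0 0 0 0 0.5" --pt "0.13 0.1 0 0 0 0 0.5" --pt "0.1 0.08 0 0 0 0 0.5" --pt "0.05 0.045 0 0 0 0 0.5" --pt "0 0 0 0 0 0 0.5" --pt "0 0 0 0 0 0 0.5" --pt "0 0 0 0 0 0 0.5"

```text
clock: 9.5
eef_pos: [0.6242, -0.0465, 0.1886]
eef_rot: [[-0.001, 1.0, -0.002], [1.0, 0.001, -0.001], [-0.001, -0.002, -1.0]]
ft_force: [-0.7, -0.2, -0.5]
width: 0.0642
```

```bash
python3 - <<'E'
from h import *
o=monitor.get_obs(); p,d=eyes.capture('top'); cv2.imwrite('pics/t2.png',cv2.resize(p[130:320,200:430,::-1],None,fx=3,fy=3,interpolation=cv2.INTER_CUBIC)); print(o['eef_pos'])
p,d=eyes.capture('scene'); cv2.imwrite('pics/s2.png',p[:,:,::-1])
E
```

```text
[ 0.62416273 -0.04653736  0.18858578]
```

View pics/t2.png

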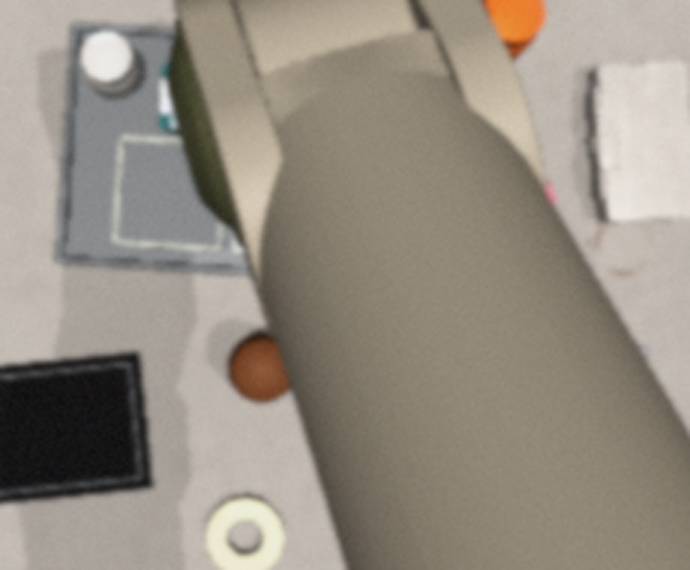

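View pics/s2.png

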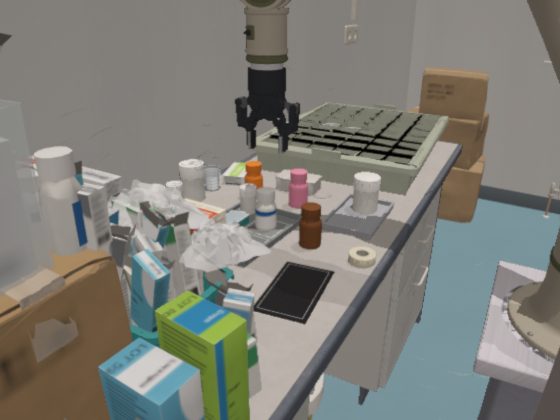

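The scene view shows the jar upright in the side tray at (367,194). Now the bottle.

arm_command --pt "0.005 0.018 0.08 0 0 0 0.5" --pt "0 0 0.13 0 0 0 0.5" --pt "0 0 0.1 0 0 0 0.5" --pt "0 0 0.03 0 0 0 0.5" --pt "0 0 0 0 0 0 0.5" --pt "0 0 0 0 0 0 0.5"

```text
clock: 10.1
eef_pos: [0.629, -0.0444, 0.1217]
eef_rot: [[-0.002, 1.0, -0.0], [1.0, 0.002, -0.0], [-0.0, -0.0, -1.0]]
ft_force: [0.3, 0.6, -0.7]
width: 0.0642
```

arm_command --pt "-0.006 -0.005 0.1 0 0 0 0.5" --pt "0 0 0.12 0 0 0 0.5" --pt "0 0 0.1 0 0 0 0.5" --pt "0 0 0.06 0 0 0 0.5" --pt "0 0 0 0 0 0 0.5" --pt "0 0 0 0 0 0 0.5" --pt "0 0 0 0 0 0 -0.2" --pt "0 0 0 0 0 0 -0.2" --pt "0 0 0 0 0 0 -0.2" --pt "0 0 0 0 0 0 -0.2" --pt "0 0 0 0 0 0 -0.2" --grip_force 30

```text
clock: 11.02
eef_pos: [0.6289, -0.0449, 0.0469]
eef_rot: [[-0.003, 1.0, 0.002], [1.0, 0.003, -0.0], [-0.0, 0.002, -1.0]]
ft_force: [-0.8, 0.4, 7.0]
width: 0.0451
```

arm_command --pt "0 0 -0.05 0 0 0 -0.2" --pt "0 0 -0.12 0 0 0 -0.2" --pt "0 0 -0.15 0 0 0 -0.2" --pt "0 0 -0.15 0 0 0 -0.2" --pt "0 0 -0.13 0 0 0 -0.2" --pt "0 0 -0.05 0 0 0 -0.2" --pt "0 0 0 0 0 0 -0.2" --grip_force 40

```text
clock: 11.6
eef_pos: [0.6294, -0.045, 0.1788]
eef_rot: [[-0.002, 1.0, 0.005], [1.0, 0.002, -0.0], [-0.0, 0.005, -1.0]]
ft_force: [0.5, -0.6, -1.3]
width: 0.0452
```

arm_command --pt "-0.04 -0.06 0 0 0 0 -0.2" --pt "-0.08 -0.115 0 0 0 0 -0.2" --pt "-0.08 -0.115 0 0 0 0 -0.2" --pt "-0.08 -0.115 0 0 0 0 -0.2" --pt "-0.08 -0.115 0 0 0 0 -0.2" --pt "-0.08 -0.115 0 0 0 0 -0.2" --pt "-0.07 -0.1 0 0 0 0 -0.2" --pt "-0.04 -0.055 0 0 0 0 -0.2" --pt "0 0 0 0 0 0 -0.2" --pt "0 0 0 0 0 0 -0.2" --pt "0 0 0 0 0 0 -0.2"

```text
clock: 12.52
eef_pos: [0.4715, -0.1546, 0.1751]
eef_rot: [[-0.003, 1.0, 0.001], [1.0, 0.003, 0.001], [0.001, 0.001, -1.0]]
ft_force: [-0.4, -0.4, -0.4]
width: 0.045
```

```bash
python3 - <<'E'
from h import *
o=monitor.get_obs(); p,d=eyes.capture('scene'); cv2.imwrite('pics/s3.png',p[:,:,::-1]); print(o['eef_pos'],o['width'])
E
```

```text
[ 0.47151136 -0.15461814  0.1750815 ] 0.04501662096242229
```

View pics/s3.png

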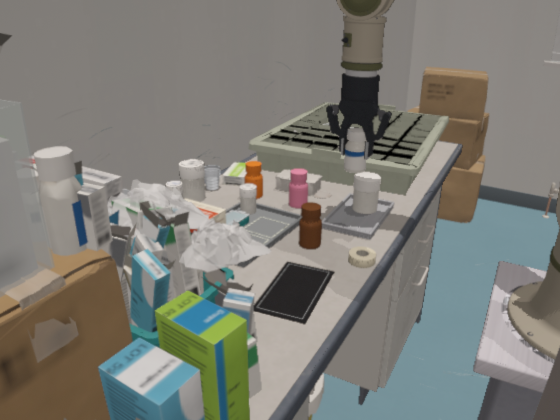

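Bottle held upright at (355,150), jar standing at (367,194). Lowering now.

arm_command --pt "0 0 0.06 0 0 0 -0.2" --pt "0 0 0.12 0 0 0 -0.2" --pt "0 0 0.12 0 0 0 -0.2" --pt "0 0 0.12 0 0 0 -0.2" --pt "0 0 0.1 0 0 0 -0.2" --pt "0 0 0.06 0 0 0 -0.2" --pt "0 0 0.03 0 0 0 -0.2" --pt "0 0 0 0 0 0 -0.2" --pt "0 0 0 0 0 0 -0.2" --pt "0 0 0 0 0 0 -0.2"

```text
clock: 13.4
eef_pos: [0.471, -0.1551, 0.0539]
eef_rot: [[-0.003, 1.0, 0.001], [1.0, 0.003, -0.0], [-0.0, 0.001, -1.0]]
ft_force: [0.4, 0.4, 0.3]
width: 0.045
```

arm_command --pt "0 0 0.02 0 0 0 -0.2" --pt "0 0 0.014 0 0 0 -0.2" --pt "0 0 0 0 0 0 -0.2" --pt "0 0 0 0 0 0 -0.2" --pt "0 0 0 0 0 0 -0.2"

```text
clock: 13.82
eef_pos: [0.4708, -0.1555, 0.0469]
eef_rot: [[-0.002, 1.0, 0.001], [1.0, 0.002, -0.0], [-0.0, 0.001, -1.0]]
ft_force: [0.2, -1.0, 4.3]
width: 0.0454
```

arm_command --pt "0 0 0 0 0 0 0.2" --pt "0 0 0 0 0 0 0.5" --pt "0 0 0 0 0 0 0.5" --pt "0 0 0 0 0 0 0.5" --pt "0 0 -0.04 0 0 0 0.5" --pt "0 0 -0.1 0 0 0 0.5" --pt "0 0 -0.15 0 0 0 0.5" --pt "0 0 -0.15 0 0 0 0.5" --pt "0 0 -0.15 0 0 0 0.5" --pt "0 0 -0.13 0 0 0 0.5" --pt "0 0 0 0 0 0 0.5" --pt "0 0 0 0 0 0 0.5"

```text
clock: 14.82
eef_pos: [0.4707, -0.1557, 0.1922]
eef_rot: [[-0.002, 1.0, 0.003], [1.0, 0.002, -0.001], [-0.001, 0.003, -1.0]]
ft_force: [-0.1, -0.0, -1.0]
width: 0.0643
```

arm_command --pt "0.03 0.06 0 0 0 0 0.4" --pt "0.06 0.14 0 0 0 0 0.4" --pt "0.06 0.14 0 0 0 0 0.4" --pt "0.06 0.14 0 0 0 0 0.4" --pt "0.06 0.14 0 0 0 0 0.4" --pt "0.06 0.14 0 0 0 0 0.4" --pt "0.06 0.14 0 0 0 0 0.4" --pt "0.06 0.14 0 0 0 0 0.4" --pt "0.05 0.06 0 0 0 0 0.4" --pt "0.03 0.03 0 0 0 0 0.4" --pt "0 0 0 0 0 0 0.4" --pt "0 0 0 0 0 0 0.4"

```text
clock: 15.82
eef_pos: [0.6952, -0.0483, 0.1891]
eef_rot: [[-0.004, 1.0, -0.003], [1.0, 0.004, -0.0], [-0.0, -0.003, -1.0]]
ft_force: [0.5, -0.6, -0.5]
width: 0.0594
```

```bash
cat > wv.py <<'E'
from h import *
import sys
n=sys.argv[1]
o=monitor.get_obs(); p,d=eyes.capture('wrist'); cv2.imwrite(f'pics/{n}.png',p[:,:,::-1]); np.savez(f'pics/{n}.npz',d=d,R=o['eef_rot'],p=o['eef_pos'])
print(o['clock'],o['eef_pos'])
E
python3 wv.py w2; python3 - <<'E'
from h import *
p,d=eyes.capture('scene'); cv2.imwrite('pics/s4.png',p[:,:,::-1])
p=cv2.imread('pics/w2.png'); print(p.shape)
E
```

```text
15.8167 [ 0.69516392 -0.04826703  0.18907475]
(420, 560, 3)
```

View pics/w2.png

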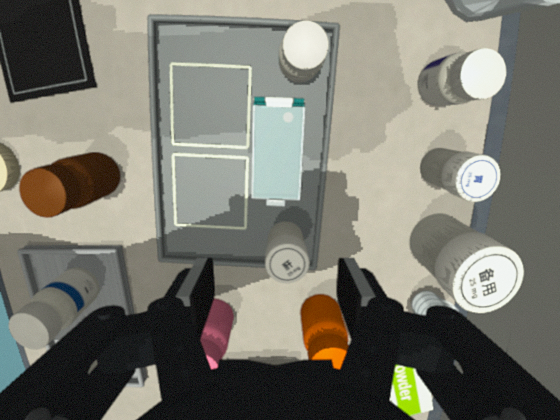

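View pics/s4.png

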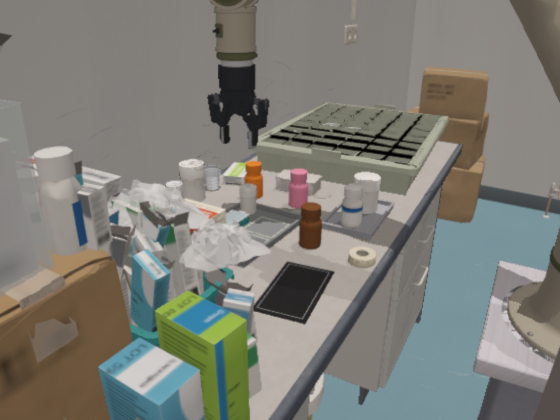

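Both stand in the side tray, in the scene view at (352,205) and (367,194). I'll enlarge the cutter and the outlines.

```bash
python3 - <<'E'
import cv2
p=cv2.imread('pics/w2.png')
cv2.imwrite('pics/c5.png',cv2.resize(p[55:235,160:320],None,fx=4.4,fy=3.3 if 0 else 4.4,interpolation=cv2.INTER_CUBIC)[:600]) 
cv2.imwrite('pics/c5.png',cv2.resize(p[55:235,160:320],None,fx=3.3,fy=3.3,interpolation=cv2.INTER_CUBIC)) 
E
```

```text
(no output)
```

View pics/c5.png

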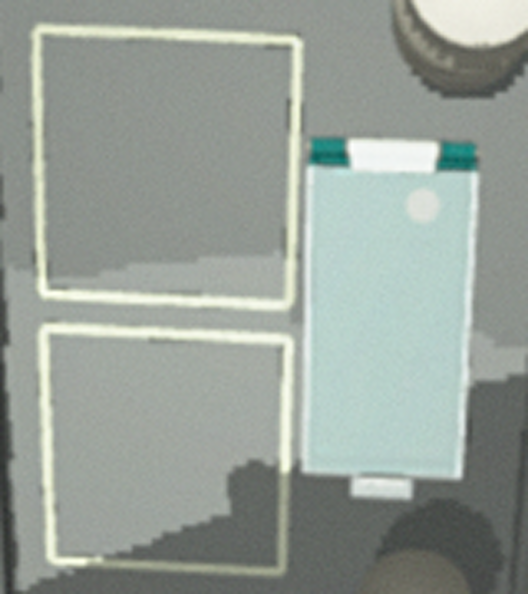

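```bash
python3 - <<'E'
from h import *
np.set_printoptions(precision=4,suppress=True)
o=np.load('pics/w2.npz'); ob=dict(eef_rot=o['R'],eef_pos=o['p'])
W=lambda p,z: ray('wrist',(np.array(p,float)+.5)/3.3-.5+np.array([160,55]),z,ob)
c=W([(308,137),(477,143),(463,478),(303,472)],.025);print('cut',c,c.mean(0)); print('tab',W([(382,498)],.02))
for e in [(0,3),(1,2)]:
    d=c[e[0]]-c[e[1]]; print('yaw',np.degrees(np.arctan2(-d[0],d[1])))
L=W([(37,28),(297,41),(289,305),(43,295)],.004); print('L',L.mean(0))
L=W([(45,328),(289,341),(282,571),(53,562)],.004); print('R',L.mean(0))
P=cloud('wrist',o['d'],ob); print(P[150,278],P[87,300])
print('rim back',ray('wrist',[(325,150)],.016,ob), 'sjar',ray('wrist',[(306,45)],.068,ob))
E
```

```text
cut [[ 0.6742  0.0442  0.025 ]
 [ 0.7192  0.0429  0.025 ]
 [ 0.7178 -0.0495  0.025 ]
 [ 0.6715 -0.048   0.025 ]] [ 0.6957 -0.0026  0.025 ]
tab [[ 0.6944 -0.057   0.02  ]]
yaw -1.6591230207864982
yaw -0.886788624575682
L [0.6314 0.0364 0.004 ]
R [ 0.6276 -0.0478  0.004 ]
[ 0.6965 -0.003   0.0232] [0.7169 0.054  0.0031]
rim back [[ 0.7409 -0.0034  0.016 ]] sjar [[0.7161 0.0775 0.068 ]]
```

arm_command --pt "0.08 0 0.05 0 0 0.009 0.34" --pt "0.09 0 0.1 0 0 0 0.34" --pt "0.05 0 0.12 0 0 0 0.34" --pt "0 0 0.12 0 0 0 0.34" --pt "0 0 0.12 0 0 0 0.34" --pt "0 0 0.08 0 0 0 0.34" --pt "0 0 0.03 0 0 0 0.34" --pt "0 0 0 0 0 0 0.34" --pt "0 0 0 0 0 0 0.34" --pt "0 0 0 0 0 0 0.34"

```text
clock: 16.75
eef_pos: [0.6973, -0.0051, 0.0679]
eef_rot: [[0.026, 1.0, 0.002], [1.0, -0.026, -0.0], [0.0, 0.002, -1.0]]
ft_force: [-0.6, 0.2, 0.0]
width: 0.057
```

arm_command --pt "0 -0.008 0.06 0 0 0 0.34" --pt "0 0 0.07 0 0 0 0.34" --pt "0 0 0.04 0 0 0 0.34" --pt "0 0 0.02 0 0 0 0.34" --pt "0 0 0 0 0 0 0.34" --pt "0 0 0 0 0 0 0.34"

```text
clock: 17.25
eef_pos: [0.6949, -0.0045, 0.0279]
eef_rot: [[0.025, 1.0, -0.001], [1.0, -0.025, 0.0], [-0.0, -0.001, -1.0]]
ft_force: [-0.4, -1.0, -0.1]
width: 0.0572
```

```bash
python3 wv.py w3
```

```text
17.25 [ 0.6949206  -0.00452677  0.02786599]
```

View pics/w3.png

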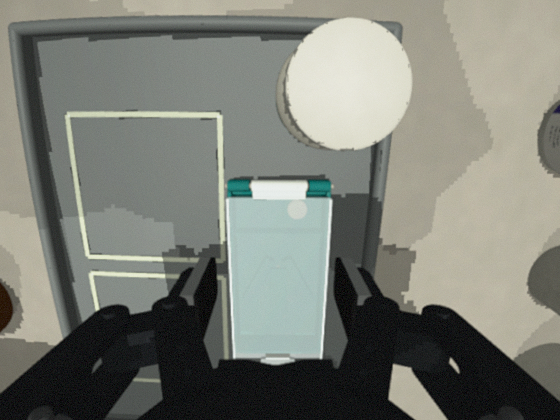

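Fingers straddle the cutter (left pad at 216, right pad at 336, cutter 228-328). Lower and grip.

arm_command --pt "0 0 0.02 0 0 0 0.34" --pt "0 0 0.012 0 0 0 0.34" --pt "0 0 0 0 0 0 0.34" --pt "0 0 0 0 0 0 0.34" --pt "0 0 0 0 0 0 -0.2" --pt "0 0 0 0 0 0 -0.2" --pt "0 0 0 0 0 0 -0.2" --pt "0 0 0 0 0 0 -0.2" --pt "0 0 0 0 0 0 -0.2" --pt "0 0 0 0 0 0 -0.2" --grip_force 30

```text
clock: 18.13
eef_pos: [0.6954, -0.0047, 0.0224]
eef_rot: [[0.026, 1.0, 0.001], [1.0, -0.026, -0.0], [-0.0, 0.001, -1.0]]
ft_force: [-1.3, -0.2, 4.2]
width: 0.0452
```

arm_command --pt "0 0 -0.04 0 0 0 -0.2" --pt "0 0 -0.08 0 0 0 -0.2" --pt "0 0 -0.12 0 0 0 -0.2" --pt "0 0 -0.12 0 0 0 -0.2" --pt "0 0 -0.12 0 0 0 -0.2" --pt "0 0 -0.1 0 0 0 -0.2" --pt "0 0 -0.05 0 0 -0.0155 -0.2" --pt "0 0 0 0 0 -0.0155 -0.2" --pt "0 0 0 0 0 -0.0155 -0.2" --pt "0 0 0 0 0 0 -0.2" --pt "0 0 0 0 0 0 -0.2" --grip_force 40

```text
clock: 19.05
eef_pos: [0.6948, -0.0049, 0.1481]
eef_rot: [[-0.119, 0.993, -0.001], [0.993, 0.119, 0.0], [0.0, -0.0, -1.0]]
ft_force: [0.2, -0.2, -0.6]
width: 0.0448
```

arm_command --pt "0.04 -0.055 0 0 0 0 -0.2" --pt "0.085 -0.11 0 0 0 0 -0.2" --pt "0.085 -0.11 0 0 0 0 -0.2" --pt "0.085 -0.11 0 0 0 0 -0.2" --pt "0.085 -0.11 0 0 0 0 -0.2" --pt "0.085 -0.11 0 0 0 0 -0.2" --pt "0.085 -0.11 0 0 0 0 -0.2" --pt "0.085 -0.11 0 0 0 0 -0.2" --pt "0.085 -0.11 0 0 0 0 -0.2" --pt "0.07 -0.1 0 0 0 0 -0.2" --pt "0.03 -0.03 0 0 0 0 -0.2" --pt "0 0 0 0 0 0 -0.2"

```text
clock: 20.05
eef_pos: [0.4624, 0.1338, 0.1483]
eef_rot: [[-0.122, 0.993, -0.001], [0.993, 0.122, -0.0], [0.0, -0.001, -1.0]]
ft_force: [-0.1, -0.0, -0.3]
width: 0.0448
```

arm_command --pt "0 0 0 0 0 0 -0.2" --pt "0 0 0 0 0 0 -0.2"

```text
clock: 20.22
eef_pos: [0.4653, 0.1321, 0.1481]
eef_rot: [[-0.119, 0.993, 0.001], [0.993, 0.119, -0.0], [-0.0, 0.001, -1.0]]
ft_force: [0.2, -0.3, -1.4]
width: 0.0448
```

```bash
python3 wv.py w4; python3 - <<'E'
from h import *
p,d=eyes.capture('scene'); cv2.imwrite('pics/s5.png',p[:,:,::-1])
p,d=eyes.capture('top'); cv2.imwrite('pics/t5.png',p[:,:,::-1])
E
```

```text
20.2167 [0.46527734 0.13209766 0.14808157]
```

View pics/w4.png

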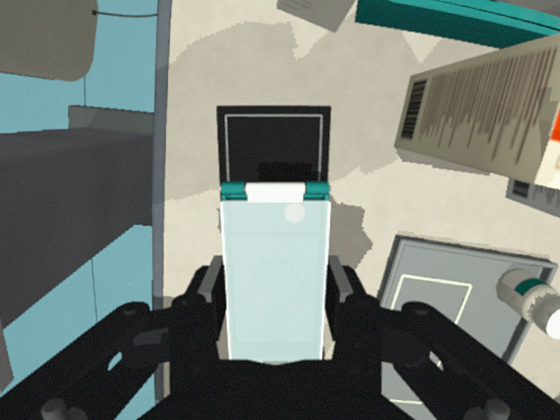

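View pics/s5.png

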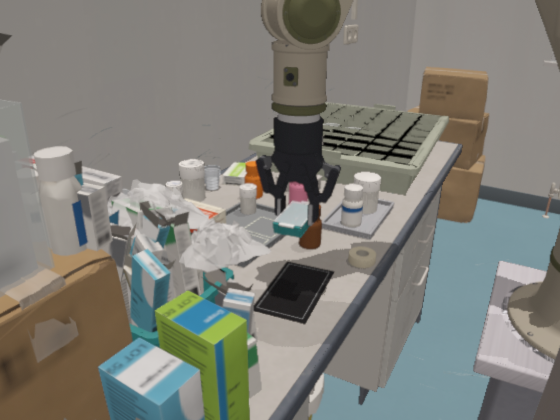

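```bash
python3 - <<'E'
from h import *
np.set_printoptions(precision=4,suppress=True)
o=np.load('pics/w4.npz'); ob=dict(eef_rot=o['R'],eef_pos=o['p'])
e=ray('wrist',[(217,106.5),(330.5,106.5)],.003,ob);print(e,e.mean(0), np.linalg.norm(e[0]-e[1]))
d=e[1]-e[0]; d/=np.linalg.norm(d); n=np.array([-d[1],d[0],0]); print('yaw',np.degrees(np.arctan2(d[1],d[0])),'centre',e.mean(0)-.083*n)
print('cutter end', ray('wrist',[(221,183),(329,183)],.138,ob))
E
```

```text
[[0.407  0.2091 0.003 ]
 [0.5005 0.2203 0.003 ]] [0.4538 0.2147 0.003 ] 0.09421340743910174
yaw 6.859955754954547 centre [0.4637 0.1323 0.003 ]
cutter end [[0.4355 0.1748 0.138 ]
 [0.4834 0.1806 0.138 ]]
```

arm_command --pt "0.012 -0.007 0.06 0 0 0 -0.2" --pt "0 0 0.12 0 0 0 -0.2" --pt "0 0 0.12 0 0 0 -0.2" --pt "0 0 0.12 0 0 0 -0.2" --pt "0 0 0.1 0 0 0 -0.2" --pt "0 0 0.06 0 0 0 -0.2" --pt "0 0 0.025 0 0 0 -0.2" --pt "0 0 0 0 0 0 -0.2" --pt "0 0 0 0 0 0 -0.2" --pt "0 0 0 0 0 0 -0.2"

```text
clock: 21.2
eef_pos: [0.4628, 0.1347, 0.0277]
eef_rot: [[-0.12, 0.993, 0.001], [0.993, 0.12, 0.0], [0.0, 0.001, -1.0]]
ft_force: [-0.5, -0.6, -1.0]
width: 0.0455
```

arm_command --pt "0 0 0.018 0 0 0 -0.2" --pt "0 0 0.013 0 0 0 -0.2" --pt "0 0 0 0 0 0 -0.2" --pt "0 0 0 0 0 0 -0.2" --pt "0 0 0 0 0 0 -0.2"

```text
clock: 21.62
eef_pos: [0.4628, 0.1347, 0.0213]
eef_rot: [[-0.12, 0.993, 0.001], [0.993, 0.12, 0.0], [0.0, 0.001, -1.0]]
ft_force: [1.9, -1.0, 6.1]
width: 0.045
```

arm_command --pt "0 0 0 0 0 0 0.2" --pt "0 0 0 0 0 0 0.5" --pt "0 0 0 0 0 0 0.5" --pt "0 0 0 0 0 0 0.5" --pt "0 0 -0.04 0 0 0 0.5" --pt "0 0 -0.1 0 0 0 0.5" --pt "0 0 -0.15 0 0 0 0.5" --pt "0 0 -0.15 0 0 0 0.5" --pt "0 0 -0.15 0 0 0 0.5" --pt "0 0 -0.15 0 0 0 0.5" --pt "0 0 -0.1 0 0 0 0.5" --pt "0 0 -0.03 0 0 0 0.5"

```text
clock: 22.62
eef_pos: [0.4631, 0.1349, 0.1984]
eef_rot: [[-0.12, 0.993, 0.004], [0.993, 0.12, 0.001], [0.0, 0.004, -1.0]]
ft_force: [0.1, -0.1, -0.2]
width: 0.0638
```

arm_command --pt "-0.1 0 0 0 0 0.02 0.5" --pt "-0.15 0 0 0 0 0.018 0.5" --pt "-0.15 0 0 0 0 0 0.5" --pt "-0.15 0 0 0 0 0 0.5" --pt "-0.15 0 0 0 0 0 0.5" --pt "-0.15 0 0 0 0 0 0.5" --pt "-0.15 0 0 0 0 0 0.5" --pt "-0.15 0 0 0 0 0 0.5" --pt "-0.15 0 0 0 0 0 0.5" --pt "-0.1 0 0 0 0 0 0.5" --pt "-0.05 0 0 0 0 0 0.5" --pt "0 0 0 0 0 0 0.5"

```text
clock: 23.62
eef_pos: [0.466, -0.157, 0.1945]
eef_rot: [[0.002, 1.0, -0.001], [1.0, -0.002, -0.0], [-0.0, -0.001, -1.0]]
ft_force: [-0.1, -0.6, 0.4]
width: 0.0643
```

```bash
python3 wv.py w5; python3 - <<'E'
from h import *
p,d=eyes.capture('top'); cv2.imwrite('pics/t6.png',p[:,:,::-1]); cv2.imwrite('pics/t6c.png',cv2.resize(p[235:310,160:425,::-1],None,fx=3,fy=3,interpolation=cv2.INTER_CUBIC))
E
```

```text
23.6167 [ 0.46604179 -0.15704019  0.19446343]
```

View pics/w5.png

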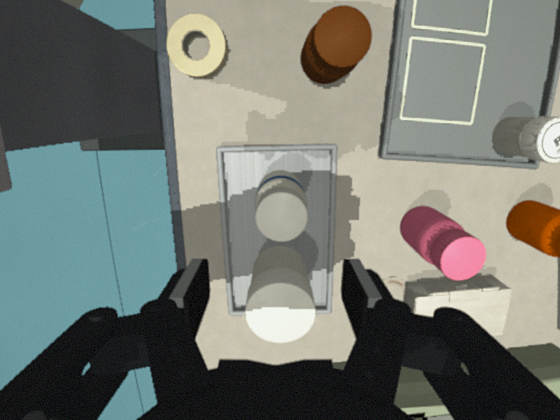

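View pics/t6c.png

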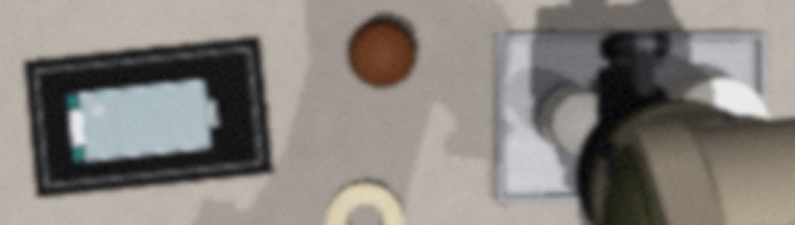

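```bash
python3 - <<'E'
from h import *
np.set_printoptions(precision=4,suppress=True)
B=lambda p,z: ray('top',(np.array(p,float)+.5)/3-.5+np.array([160,235]),z)
c=B([(68,95),(206,79),(212,150),(74,163)],.024); print(c.mean(0)); d=c[0]-c[1]+c[3]-c[2]; print(np.degrees(np.arctan2(-d[0],d[1]))); 
print('full mid',B([(71,129),(219,113)],.02).mean(0))
o=np.load('pics/w5.npz'); ob=dict(eef_rot=o['R'],eef_pos=o['p'])
print('bottle cap',ray('wrist',[(281,216)],.092,ob),'jar lid',ray('wrist',[(280,308)],.088,ob))
P=cloud('wrist',o['d'],ob); print(P[216,281],P[305,280])
m=ray('wrist',[(218,146),(336,144)],.016,ob); print('side left corners',m)
E
```

```text
[0.4622 0.1349 0.024 ]
6.773544065942734
full mid [0.4624 0.1321 0.02  ]
bottle cap [[ 0.4699 -0.1556  0.092 ]] jar lid [[ 0.4695 -0.2399  0.088 ]]
[ 0.4699 -0.1559  0.091 ] [ 0.4694 -0.2369  0.088 ]
side left corners [[ 0.4104 -0.109   0.016 ]
 [ 0.5235 -0.1072  0.016 ]]
```

Cutter lies within about 3 mm of the mat centre, aligned at 6.8° against the mat's 6.9°. Now returning the bottle.

arm_command --pt "0.005 0.021 0.08 0 0 0 0.5" --pt "0 0 0.13 0 0 0 0.5" --pt "0 0 0.1 0 0 0 0.5" --pt "0 0 0.05 0 0 0 0.5" --pt "0 0 0 0 0 0 0.5" --pt "0 0 0 0 0 0 0.5"

```text
clock: 24.22
eef_pos: [0.471, -0.1527, 0.1229]
eef_rot: [[-0.003, 1.0, -0.001], [1.0, 0.003, 0.001], [0.001, -0.001, -1.0]]
ft_force: [0.5, 0.9, 0.4]
width: 0.0644
```

arm_command --pt "-0.015 0 0.1 0 0 0 0.5" --pt "0 0 0.12 0 0 0 0.5" --pt "0 0 0.1 0 0 0 0.5" --pt "0 0 0.06 0 0 0 0.5" --pt "0 0 0 0 0 0 0.5" --pt "0 0 0 0 0 0 0.5" --pt "0 0 0 0 0 0 -0.2" --pt "0 0 0 0 0 0 -0.2" --pt "0 0 0 0 0 0 -0.2" --pt "0 0 0 0 0 0 -0.2" --pt "0 0 0 0 0 0 -0.2" --grip_force 30

```text
clock: 25.13
eef_pos: [0.4716, -0.1572, 0.0483]
eef_rot: [[-0.001, 1.0, 0.002], [1.0, 0.001, -0.0], [-0.0, 0.002, -1.0]]
ft_force: [-1.9, 0.9, 7.2]
width: 0.0452
```

arm_command --pt "0 0 -0.05 0 0 0 -0.2" --pt "0 0 -0.12 0 0 0 -0.2" --pt "0 0 -0.15 0 0 0 -0.2" --pt "0 0 -0.15 0 0 0 -0.2" --pt "0 0 -0.13 0 0 0 -0.2" --pt "0 0 -0.05 0 0 0 -0.2" --pt "0 0 0 0 0 0 -0.2" --pt "0 0 0 0 0 0 -0.2" --grip_force 40

```text
clock: 25.8
eef_pos: [0.4708, -0.1575, 0.1772]
eef_rot: [[-0.0, 1.0, 0.001], [1.0, 0.0, -0.001], [-0.001, 0.001, -1.0]]
ft_force: [-0.3, 0.8, -1.3]
width: 0.0448
```

arm_command --pt "0.04 0.06 0 0 0 0 -0.2" --pt "0.08 0.115 0 0 0 0 -0.2" --pt "0.08 0.115 0 0 0 0 -0.2" --pt "0.08 0.115 0 0 0 0 -0.2" --pt "0.08 0.115 0 0 0 0 -0.2" --pt "0.08 0.115 0 0 0 0 -0.2" --pt "0.074 0.096 0 0 0 0 -0.2" --pt "0.04 0.055 0 0 0 0 -0.2" --pt "0 0 0 0 0 0 -0.2" --pt "0 0 0 0 0 0 -0.2" --pt "0 0 0 0 0 0 -0.2"

```text
clock: 26.72
eef_pos: [0.6266, -0.0469, 0.1758]
eef_rot: [[-0.001, 1.0, -0.003], [1.0, 0.001, -0.001], [-0.001, -0.003, -1.0]]
ft_force: [-1.1, 0.2, -1.0]
width: 0.0452
```

arm_command --pt "0 0 0.06 0 0 0 -0.2" --pt "0 0 0.12 0 0 0 -0.2" --pt "0 0 0.12 0 0 0 -0.2" --pt "0 0 0.12 0 0 0 -0.2" --pt "0 0 0.1 0 0 0 -0.2" --pt "0 0 0.05 0 0 0 -0.2" --pt "0 0 0.02 0 0 0 -0.2" --pt "0 0 0 0 0 0 -0.2" --pt "0 0 0 0 0 0 -0.2" --pt "0 0 0 0 0 0 -0.2"

```text
clock: 27.55
eef_pos: [0.6286, -0.0462, 0.06]
eef_rot: [[-0.001, 1.0, 0.002], [1.0, 0.001, -0.0], [-0.0, 0.002, -1.0]]
ft_force: [0.6, 0.8, -0.4]
width: 0.0452
```

Need about 12 mm more.

arm_command --pt "-0.003 -0.003 0.025 0 0 0 -0.2" --pt "0 0 0.02 0 0 0 -0.2" --pt "0 0 0.012 0 0 0 -0.2" --pt "0 0 0 0 0 0 -0.2" --pt "0 0 0 0 0 0 -0.2" --pt "0 0 0 0 0 0 -0.2"

```text
clock: 28.05
eef_pos: [0.6275, -0.0469, 0.0484]
eef_rot: [[-0.001, 1.0, 0.001], [1.0, 0.001, -0.001], [-0.001, 0.001, -1.0]]
ft_force: [-2.9, -1.6, 9.8]
width: 0.0451
```

arm_command --pt "0 0 -0.004 0 0 0 0" --pt "0 0 0 0 0 0 0.5" --pt "0 0 0 0 0 0 0.5" --pt "0 0 0 0 0 0 0.5" --pt "0 0 -0.04 0 0 0 0.5" --pt "0 0 -0.1 0 0 0 0.5" --pt "0 0 -0.15 0 0 0 0.5" --pt "0 0 -0.15 0 0 0 0.5" --pt "0 0 -0.15 0 0 0 0.5" --pt "0 0 -0.13 0 0 0 0.5" --pt "0 0 0 0 0 0 0.5" --pt "0 0 0 0 0 0 0.5"

```text
clock: 29.05
eef_pos: [0.6281, -0.0468, 0.1943]
eef_rot: [[-0.001, 1.0, 0.003], [1.0, 0.001, -0.0], [-0.0, 0.003, -1.0]]
ft_force: [0.0, 0.1, -0.7]
width: 0.0641
```

arm_command --pt "-0.065 -0.05 0 0 0 0 0.9" --pt "-0.13 -0.1 0 0 0 0 0.9" --pt "-0.13 -0.1 0 0 0 0 0.9" --pt "-0.13 -0.1 0 0 0 0 0.9" --pt "-0.13 -0.1 0 0 0 0 0.9" --pt "-0.13 -0.1 0 0 0 0 0.9" --pt "-0.13 -0.1 0 0 0 0 0.9" --pt "-0.1 -0.08 0 0 0 0 0.9" --pt "-0.05 -0.045 0 0 0 0 0.9" --pt "0 0 0 0 0 0 0.9" --pt "0 0 0 0 0 0 0.9" --pt "0 0 0 0 0 0 0.9"

```text
clock: 30.05
eef_pos: [0.4725, -0.2453, 0.1917]
eef_rot: [[-0.002, 1.0, -0.001], [1.0, 0.002, 0.001], [0.001, -0.001, -1.0]]
ft_force: [0.3, -0.4, 0.1]
width: 0.0809
```

```bash
python3 - <<'E'
from h import *
p,d=eyes.capture('scene'); cv2.imwrite('pics/s7.png',p[:,:,::-1])
p,d=eyes.capture('top'); cv2.imwrite('pics/t7.png',p[:,:,::-1]); cv2.imwrite('pics/t7c.png',cv2.resize(p[130:230,210:345,::-1],None,fx=5.9,fy=5.9,interpolation=cv2.INTER_CUBIC))
E
```

```text
(no output)
```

View pics/t7c.png

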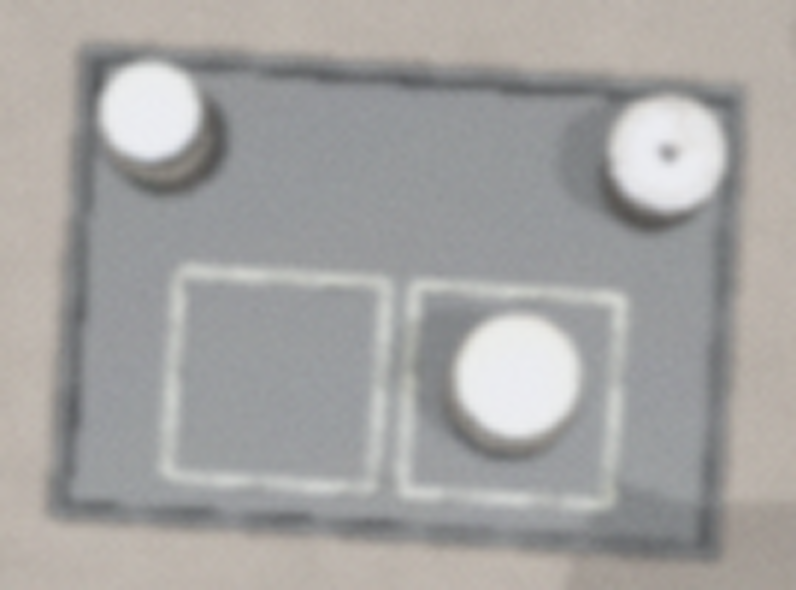

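View pics/s7.png

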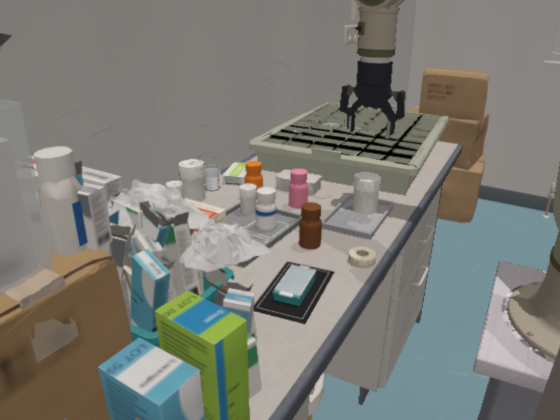

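Bottle cap is at (517,374), against (516,372) at the start, so it is back within a millimetre. Now the jar.

arm_command --pt "-0.005 -0.01 0.08 0 0 0 1" --pt "0 0 0.13 0 0 0 1" --pt "0 0 0.09 0 0 0 1" --pt "0 0 0.03 0 0 0 1" --pt "0 0 0 0 0 0 1" --pt "0 0 0 0 0 0 1"

```text
clock: 30.65
eef_pos: [0.4711, -0.2462, 0.1265]
eef_rot: [[-0.002, 1.0, -0.0], [1.0, 0.002, 0.0], [0.0, -0.0, -1.0]]
ft_force: [-0.3, 0.2, 0.8]
width: 0.0851
```

arm_command --pt "0 0 0.095 0 0 0 1" --pt "0 0 0.1 0 0 0 1" --pt "0 0 0.085 0 0 0 1" --pt "0 0 0 0 0 0 1" --pt "0 0 0 0 0 0 0.2" --pt "0 0 0 0 0 0 0.2" --pt "0 0 0 0 0 0 0.2" --pt "0 0 0 0 0 0 0.2" --pt "0 0 0 0 0 0 0.2" --pt "0 0 0 0 0 0 0.2" --grip_force 30

```text
clock: 31.48
eef_pos: [0.4713, -0.2471, 0.0718]
eef_rot: [[-0.001, 1.0, 0.002], [1.0, 0.001, -0.001], [-0.001, 0.002, -1.0]]
ft_force: [-1.7, 0.9, 8.2]
width: 0.0619
```

arm_command --pt "0 0 -0.05 0 0 0 0.2" --pt "0 0 -0.1 0 0 0 0.2" --pt "0 0 -0.15 0 0 0 0.2" --pt "0 0 -0.15 0 0 0 0.2" --pt "0 0 -0.15 0 0 0 0.2" --pt "0 0 -0.05 0 0 0 0.2" --pt "0 0 0 0 0 0 0.2" --pt "0 0 0 0 0 0 0.2" --grip_force 40

```text
clock: 32.15
eef_pos: [0.4704, -0.2472, 0.2008]
eef_rot: [[-0.0, 1.0, 0.001], [1.0, 0.0, -0.001], [-0.001, 0.001, -1.0]]
ft_force: [-0.2, -0.5, -1.3]
width: 0.0613
```

arm_command --pt "0.07 0.04 0 0 0 0 0.2" --pt "0.135 0.077 0 0 0 0 0.2" --pt "0.135 0.077 0 0 0 0 0.2" --pt "0.135 0.077 0 0 0 0 0.2" --pt "0.135 0.077 0 0 0 0 0.2" --pt "0.135 0.077 0 0 0 0 0.2" --pt "0.135 0.077 0 0 0 0 0.2" --pt "0.135 0.077 0 0 0 0 0.2" --pt "0.135 0.077 0 0 0 0 0.2" --pt "0.135 0.077 0 0 0 0 0.2" --pt "0.135 0.077 0 0 0 0 0.2" --pt "0 0 0 0 0 0 0.2"

```text
clock: 33.15
eef_pos: [0.6338, 0.0448, 0.1984]
eef_rot: [[-0.008, 1.0, -0.0], [1.0, 0.008, 0.004], [0.004, -0.0, -1.0]]
ft_force: [-0.5, 0.8, 0.1]
width: 0.0615
```

arm_command --pt "0 0 0 0 0 0 0.2" --pt "0 0 0 0 0 0 0.2" --pt "0 0 0 0 0 0 0.2"

```text
clock: 33.4
eef_pos: [0.6313, 0.0358, 0.199]
eef_rot: [[0.0, 1.0, -0.002], [1.0, -0.0, -0.001], [-0.001, -0.002, -1.0]]
ft_force: [-0.1, -0.9, -0.8]
width: 0.0614
```

Correct (+1.5, +1.5 mm) and lower.

arm_command --pt "0.008 0.006 0.06 0 0 0 0.2" --pt "0 0 0.12 0 0 0 0.2" --pt "0 0 0.12 0 0 0 0.2" --pt "0 0 0.12 0 0 0 0.2" --pt "0 0 0.1 0 0 0 0.2" --pt "0 0 0.05 0 0 0 0.2" --pt "0 0 0.02 0 0 0 0.2" --pt "0 0 0 0 0 0 0.2" --pt "0 0 0 0 0 0 0.2" --pt "0 0 0 0 0 0 0.2"

```text
clock: 34.23
eef_pos: [0.6341, 0.0389, 0.0834]
eef_rot: [[-0.001, 1.0, 0.002], [1.0, 0.001, 0.0], [0.0, 0.002, -1.0]]
ft_force: [0.2, 0.1, -1.0]
width: 0.0614
```

arm_command --pt "-0.005 -0.004 0.025 0 0 0 0.2" --pt "0 0 0.02 0 0 0 0.2" --pt "0 0 0.012 0 0 0 0.2" --pt "0 0 0 0 0 0 0.2" --pt "0 0 0 0 0 0 0.2" --pt "0 0 0 0 0 0 0.2"

```text
clock: 34.73
eef_pos: [0.6328, 0.0378, 0.0719]
eef_rot: [[-0.001, 1.0, 0.001], [1.0, 0.001, -0.001], [-0.001, 0.001, -1.0]]
ft_force: [-3.3, -0.9, 11.3]
width: 0.0613
```

arm_command --pt "0 0 -0.004 0 0 0 0.5" --pt "0 0 0 0 0 0 0.9" --pt "0 0 0 0 0 0 0.9" --pt "0 0 0 0 0 0 0.9" --pt "0 0 -0.04 0 0 0 0.9" --pt "0 0 -0.1 0 0 0 0.9" --pt "0 0 -0.15 0 0 0 0.9" --pt "0 0 -0.15 0 0 0 0.9" --pt "0 0 -0.15 0 0 0 0.9" --pt "0 0 -0.13 0 0 0 0.9" --pt "0 0 0 0 0 0 0.9" --pt "0 0 0 0 0 0 0.9"

```text
clock: 35.73
eef_pos: [0.6334, 0.038, 0.2178]
eef_rot: [[-0.001, 1.0, 0.003], [1.0, 0.001, 0.0], [0.0, 0.003, -1.0]]
ft_force: [-0.7, 0.1, -0.0]
width: 0.0812
```

arm_command --pt "-0.15 -0.05 0 0 0 0 0.9" --pt "-0.15 -0.05 0 0 0 0 0.9" --pt "-0.15 -0.05 0 0 0 0 0.9" --pt "-0.15 -0.05 0 0 0 0 0.9" --pt "-0.15 -0.05 0 0 0 0 0.9" --pt "-0.15 -0.05 0 0 0 0 0.9" --pt "-0.15 -0.05 0 0 0 0 0.9" --pt "-0.15 -0.05 0 0 0 0 0.9" --pt "-0.1 -0.05 0 0 0 0 0.9" --pt "0 0 0 0 0 0 0.9" --pt "0 0 0 0 0 0 0.9" --pt "0 0 0 0 0 0 0.9"

```text
clock: 36.73
eef_pos: [0.5428, -0.2215, 0.215]
eef_rot: [[-0.001, 1.0, -0.001], [1.0, 0.001, 0.001], [0.001, -0.001, -1.0]]
ft_force: [-0.0, 0.4, -0.2]
width: 0.0812
```

```bash
python3 - <<'E'
from h import *
o=monitor.get_obs(); print(o['clock'],o['eef_pos'],o['ft_force'])
p,d=eyes.capture('scene'); cv2.imwrite('pics/s8.png',p[:,:,::-1])
p,d=eyes.capture('top'); cv2.imwrite('pics/t8.png',p[:,:,::-1]); cv2.imwrite('pics/t8c.png',cv2.resize(p[130:230,210:345,::-1],None,fx=5.9,fy=5.9,interpolation=cv2.INTER_CUBIC))
cv2.imwrite('pics/t8m.png',cv2.resize(p[235:310,160:425,::-1],None,fx=3,fy=3,interpolation=cv2.INTER_CUBIC))
E
```

```text
36.7333 [ 0.54284436 -0.22146977  0.21499028] [-0.03804032  0.36441833 -0.16046898]
```

View pics/t8c.png

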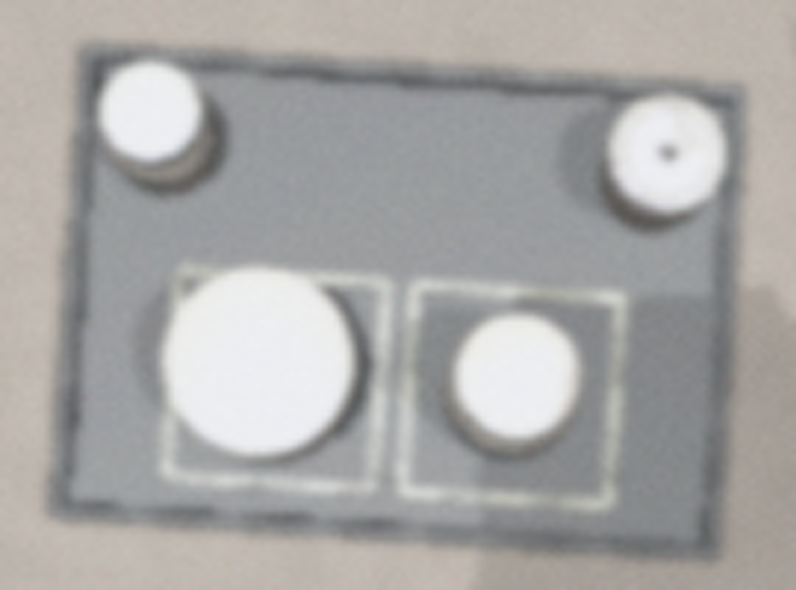

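View pics/t8m.png

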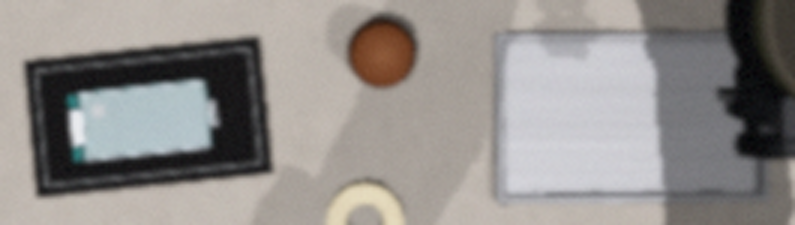

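View pics/s8.png

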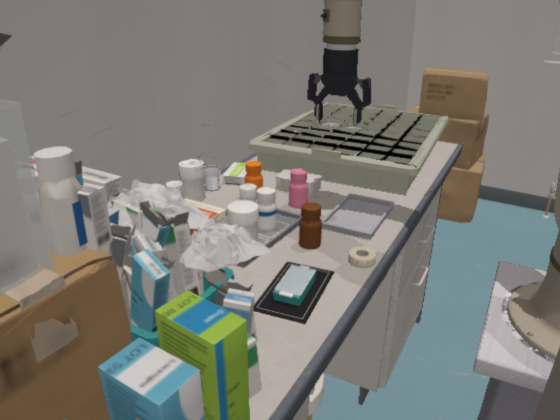

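The jar lid is at (258,362), against (261,357) at the start, about 2 mm off. Everything stands, and the gripper is clear in the air.

```bash
python3 -c "
from workcell import manip
print(manip.close_job())"
```

```text
the job is handed in; nothing more can be done
None
```

I finished the task and handed the job in at about 37 s of the 104 s allowed; the hand-in gave no verdict. I set the jar and then the bottle upright in the side tray and laid the cutter on the mat. Then I stood the bottle and the jar back in their outlines.

What my last pictures showed:
- **Cutter:** it lies about 1–3 mm from the mat's centre, at 6.8° against the mat's 6.9°. The exact middle is uncertain by about 3 mm, depending on whether the end tab counts in its length.
- **Bottle:** less than 1 mm from where it started.
- **Jar:** about 2 mm from where it started.
- **Small jar and small bottle:** no movement seen.
- **State at the end:** everything is upright and released, with the gripper open and clear of everything.

No check failed. Several moves stopped up to about 12 mm short or off line at first, and I corrected each one before gripping or releasing.

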